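# Hold the sandwich press open for cleaning

### The job

I want to brush the crumbs out of the sandwich press: first take the pepper mill off its lid and stand it upright on the bench, without dropping it. Then swing the catch at the front down clear of the handle, raise the lid by its handle to about 60 degrees from closed and hold it there for me. The lid falls shut by itself, so never let it drop, finish with the gripper still holding the handle, and leave the brush, the mug and the jar where they are.

Things in the scene. Friction and masses are not known exactly. Their poses are not given: they have to be found in the camera images.
- press: Sandwich press (contact grill) of brushed steel and black plastic, 200 mm deep, 170 mm wide (182 mm over the handle arms), 98 mm high when closed; its base does not move. Origin under the middle of the base, on the bench; its x axis points from its front (the handle side, towards the robot) to its back (the hinge side), z up. The lid top is flat, 98 mm above the bench.
- lid (a joint): Lid angle in rad: 0 closed, 1.05 = 60 degrees, stop at 1.75. The lid turns about a level line along the press's y axis at the back and swings up and back. With its handle it weighs about 0.7 kg, and has no spring or stay: at any angle below about 85 degrees it falls shut. About 4 N upward at the handle carries it.
- lid_hinge (a point): Point on the lid's hinge line, in the middle of the press: 100 mm behind its origin, 78 mm above the bench.
- handle_grip (a point): Middle of the front bar of the lid's U-shaped handle (flat steel arms along both sides of the lid): round, black, 16 mm thick, 140 mm long, 245 mm in front of the hinge line and, lid closed, 7 mm above it (85 mm above the bench). Gap between bar and lid front 42 mm; below it a tongue of the base, 104 mm wide, its top 44 mm above the bench. The bar can turn between the finger pads as the lid rises.
- catch (a joint): Steel catch, angle in rad: 0 = upright, its claw 2 mm over the middle of the handle bar (the lid cannot rise); grows as it swings forward and down, away from the press, about a level pivot 150 mm in front of the press origin, 37 mm above the bench. Bar free beyond about 0.35; past about 0.5 it falls by itself to its stop at 1.75. Under 1 N at the tab.
- catch_tab (a point): Middle of the back (press-side) face of the catch's thumb tab, 115 mm above the bench when closed. The tab, 26 mm wide, rises from the front edge of the claw (its top 100 mm above the bench) to 131 mm, with a small black roll along its upper edge. A fingertip behind the tab, above the claw, can push it forward.
- mill: Pepper mill with grey cap and clear body, round, 44 mm across (34 mm in the top 16 mm), 90 mm high, 0.1 kg, standing on the lid. Origin in the middle of its underside, z up.
- brush: Grey scrubbing brush with a bow handle, 30x85x55 mm, lying on the bench to the right of the press. Origin in the middle of its underside. Not to be moved.
- mug: Orange mug, 78 mm across, 101 mm high, under the tap of the coffee urn. Origin in the middle of its underside. Not to be moved.
- sugar_jar: Sugar jar with a red cap, 64 mm across, 105 mm high, near the front edge of the bench, well to the left of the mug. Origin in the middle of its underside. Not to be moved.
- coffee_urn: Fixed coffee urn to the left of the press, steel, round, 280 mm across (350 mm over the two side grips, 400 mm up), 550 mm high, its axis 48 mm behind this origin (on the bench). Its tap sticks out to 190 mm in front of the origin, between 120 and 245 mm above the bench; keep clear of it. Between mug and sugar jar the bench is free for 140 mm or more.
- microwave_corner (a point): Top front left corner of the fixed microwave to the right of the press, 345 mm above the bench; it reaches back and to the right from there. Keep the arm clear of it. The press and bench edge are free from above and from the front.

How it is judged (in metres and radians):
On the way, in this order (a step that is already met when the one before it is completed fails the run):
1. the mill stands upright on the bench, let go, not touching the press (height (world z) of mill between -0.01 and 0.012 m and angle between mill's own z axis and vertical below 0.12 rad and linear speed of mill below 0.03 m/s and contact force between the fingers and mill below 0.1 N and contact force between mill and press below 0.1 N and value of joint lid below 0.1 rad), for 0.2 s.
2. the lid is being raised by its handle (value of joint lid above 0.35 rad and contact force between the fingers and lid above 0.5 N and distance between the grasp point and handle_grip below 0.1 m), for 0.1 s.
At the end, for the whole second after the job is handed in: The lid is still, 53 to 67 degrees open, carried by the fingers (over 1 N) at its handle (tool point within 100 mm of the middle of the bar) and by nothing else; the catch hangs down in front (over 50 degrees); the mill stands upright on the bench, let go and clear of the press (height (world z) of mill between -0.01 and 0.012 m and angle between mill's own z axis and vertical below 0.12 rad and linear speed of mill below 0.03 m/s and contact force between the fingers and mill below 0.1 N and contact force between mill and press below 0.1 N and value of joint lid between 0.92 and 1.18 rad and velocity of joint lid between -0.08 and 0.08 rad/s and contact force between the fingers and lid above 1 N and distance between the grasp point and handle_grip below 0.1 m and value of joint catch above 0.9 rad); the arm keeps its last pose, push and grip.
It fails at once if the mill tipped over (angle between mill's own z axis and vertical above 0.7 rad).
It fails at once if the mill dropped (linear speed of mill above 0.6 m/s and contact force between the fingers and mill below 0.05 N).
It fails at once if the lid let drop (velocity of joint lid below -1.5 rad/s).
It fails at once if the brush, the mug or the sugar jar pushed more than 3 cm out of its place (distance of any of brush, mug, sugar_jar from where it was at the start of the episode above 0.03 m).
It also fails if it takes over 72 s, if anything falls off the work surface, if the arm or the gripper's body presses on something with over 40 N, if the wrist force passes 120 N, or if a joint passes its speed limit or range.

### The arm

A 6-joint arm with a two-finger parallel gripper is mounted at the origin on a cart in front of the work surface, level with it; the furniture and walls round the work are solid. World frame = base frame: x ahead of the robot, y to its left, z up, the work surface at z = 0. Lengths are in mm, angles in degrees, forces in N, time in s.
With the tool pointing down it reaches from about 300 to 850 mm from the base axis. Payload 4.2 kg.
Tool frame: the origin (TCP) lies between the finger pads, 19 mm behind the fingertips; this is the grasp point; z points along the fingers, y is the line along which they close (so a half turn about z gives the same grasp; the last joint's range is limited). The gripper opens to 91 mm and grips with 3 to 60 N. Pads are 32 mm wide; open, the fingers measure 118 mm over their backs; the gripper's body (76 mm by 178 mm) begins 60 mm behind the grasp point.
Start: joints at [75.287, 18.312, 89.639, -0, 72.044, -1.146], TCP at [134.892, 558.968, 232.776] pointing down, gripper open.
Joint ranges: [-177.97, 177.97], [-48.28, 115.42], [12.27, 149.76], [-77.06, 257.06], [2.81, 150.46], [-146.56, 146.56]. Speed limits (degrees/s): [147.25, 147.25, 180, 180, 180, 180].

### API

Orientations are given as [roll, pitch, yaw] about the fixed x, y, z axes, in that order (R = Rz(yaw) Ry(pitch) Rx(roll)).
In Python, from workcell import env gives the robot as it stands.
- The arm moves only by the tool hand_motion, called in YAML: its name, and indented under it one key for each argument. Schema: {"type":"object","properties":{"steps":{"type":"array","items":{"type":"number"},"minItems":6,"maxItems":48},"finger_gap":{"type":"number"},"clamp_n":{"type":"number"},"only":{"type":"string"},"quiet":{"type":"boolean"},"lines":{"type":"string"}},"required":["steps"],"additionalProperties":false}. steps is one flat list of numbers that holds 1 to 8 rows one after another, with no inner brackets; each row has 6 numbers: dx, dy, dz in mm, then a rotation vector rx, ry, rz in degrees; each row shifts and turns the commanded pose from where the row before left it, along the tool's axes as they then stand; what a row does not reach is not made up. A row lasts 1/10 s, in which the tool goes at most 50 mm and 8.59 degrees, less where a joint would pass 70% of its speed; a pose out of reach is approached as far as the arm can. finger_gap is the finger opening in mm, set as the call begins (left out keeps the last). The fingers move at their own pace and stop on an object; clamp_n is the grip in N (left out, the last holds). Time passes only in rows, so rows that do not move let the fingers close. The tool returns the time, the measured TCP pose, the force, the opening and the grip force at its end. only (a regular expression) keeps the lines of the reply that match it, lines (a string "A,B") keeps lines A to B, and quiet returns only ok. Input that does not fit is refused with a message, and nothing moves.
- env.state(): the state, without advancing time (a new reading comes with each control period).
- env.grab_frame(name): name is "scene" or "top" or "wrist"; returns the picture (420x560x3 uint8, blue, green, red); there is no depth.
- env.camera_model(name): a dict with "fx", "fy", "cx", "cy" (pixels), "T" (4x4, takes a point from camera to world coordinates). Camera axes: x right, y up, looking along -z (the intrinsics and any distortion apply to the point x, -y, -z); pixel columns grow to the right and rows downward; lengths in mm; the calibration is good to about 2 mm. A picture is of the moment at which its call begins: read the wrist's pose just before it. camera_model takes no time and is no camera call; for the wrist camera it gives the pose at the moment of the call.
- env.job_done(): hands the job in; it is judged then, once.
The state is a dict: "time_s": time; "qpos": joint angles; "qvel": joint speeds; "effort": joint torques, N m; "ee_pos": TCP position; "ee_rot": TCP orientation; "force": force on the tool from outside, world axes, zero at the start; "torque": the same for the moment, N m; "gripper_width": finger opening in mm; "gripper_force": force on a finger pad.
Only numpy, scipy, OpenCV 4.12 (cv2) and the standard library are available. Lean on these libraries where they do the work, as an engineer would, in place of code of your own. Each camera call takes 0.05 s, during which the arm holds its last target. There are 200 camera calls.

## Working session

There is one attempt and no reset: what is moved stays moved. The work goes in short steps, Python scripts to look and compute and a tool call to move; the robot and the scene stay as the last step left them, time stands still between calls to the robot, and variables do not carry over. Pictures are saved under pics/ and viewed, at most 10 in all, crops included, and the job is handed in when it is done.

```bash
ls; mkdir -p pics; python3 - <<'E'
from workcell import env
import cv2,json
for n in("scene","top"):
    cv2.imwrite(f"pics/{n}0.png",env.grab_frame(n)); m=env.camera_model(n); print({k:(v.tolist() if hasattr(v,'tolist') else v) for k,v in m.items()})
print(env.state())
E
```

```text
pics
workcell.py
{'fx': 398.9538605424526, 'fy': 398.9538605424526, 'cx': 282.1136989751158, 'cy': 208.47181280212317, 'T': [[0.46397418071043534, 0.6185090688969824, -0.6341722883619783, -341.11847997020595], [-0.8858340423996971, 0.3280678213793193, -0.3281303916147344, -378.1157108204617], [0.005099898027619996, 0.7140154313931981, 0.7001113874038138, 1196.7569473487601], [0.0, 0.0, 0.0, 1.0]]}
{'fx': 389.752612886162, 'fy': 389.752612886162, 'cx': 273.92429227835714, 'cy': 199.85426668274016, 'T': [[0.003597554516112302, 0.977983762727179, -0.2086499878827996, 357.1515368795446], [-0.9999874046279587, 0.004248581487744412, 0.002672104186154156, 78.36327581136167], [0.003499740982311086, 0.20863774681809336, 0.9779867291613554, 1245.792504618444], [0.0, 0.0, 0.0, 1.0]]}
{'time_s': 0.1, 'qpos': array([ 7.52887470e+01,  1.83476734e+01,  8.96986680e+01, -3.02111709e-04,
        7.20445715e+01, -1.14553820e+00]), 'qvel': array([ 0.05248089, -0.10396292, -0.28237446,  0.0022627 ,  0.20352844,
        0.03435755]), 'effort': array([-5.94870053e-04, -4.13334632e+01, -2.32510275e+01,  7.28288549e-02,
        4.20979725e-02, -4.00749173e-05]), 'ee_pos': array([134.76272179, 558.55283556, 232.01245961]), 'ee_rot': array([-1.79909100e+02, -1.53034381e-03,  1.66434377e+02]), 'force': array([ 0.57022422, -0.44981327,  0.59708918]), 'torque': array([ 0.01711388,  0.04612377, -0.02245612]), 'gripper_force': 0.0, 'gripper_width': 91.27964317758153}
```

View pics/scene0.png

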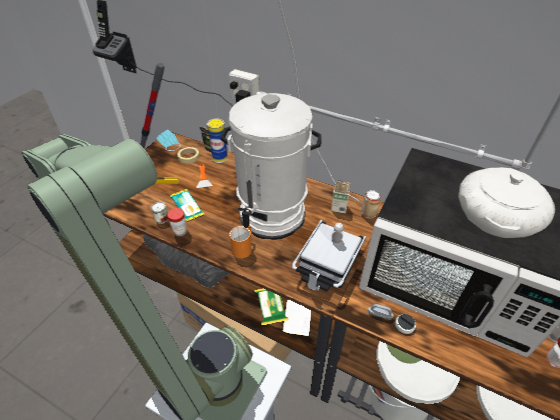

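View pics/top0.png

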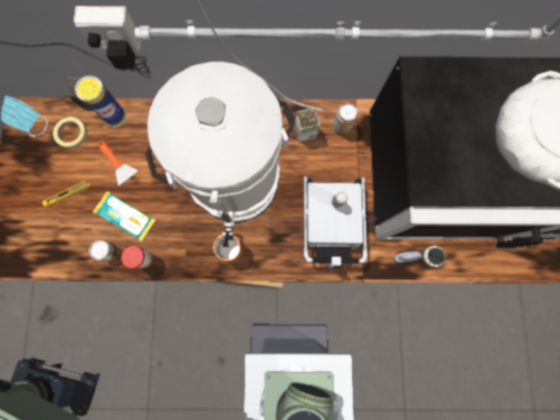

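The scene and top views show the press at top px (336,218), mill cap at (341,199), handle and catch at (336,260), mug at (228,246), sugar jar at (134,258) and brush at (408,257). I'll enlarge the press area from both views.

```bash
cat > h.py <<'E'
import numpy as np
from workcell import env
def ray(n,u,v,m=None):
    m=m or env.camera_model(n); T=np.array(m["T"])
    d=T[:3,:3]@np.array([(u-m["cx"])/m["fx"],-(v-m["cy"])/m["fy"],-1]); return T[:3,3],d
def onz(n,u,v,z,m=None):
    o,d=ray(n,u,v,m); return (o+d*(z-o[2])/d[2]).round(1)
def proj(n,p,m=None):
    m=m or env.camera_model(n); T=np.array(m["T"]); q=T[:3,:3].T@(np.array(p)-T[:3,3])
    return m["cx"]+m["fx"]*q[0]/-q[2], m["cy"]-m["fy"]*q[1]/-q[2]
E
python3 - <<'E'
import cv2,numpy as np
a=cv2.imread("pics/top0.png")[165:285,290:450]; b=cv2.imread("pics/scene0.png")[210:330,270:430]
f=lambda i:cv2.resize(i,None,fx=5,fy=5,interpolation=cv2.INTER_CUBIC)[:600,:800]
cv2.imwrite("pics/t1.png",f(a))
from h import *
print("mill cap",onz("top",341,196,188),"scene",onz("scene",339,226,188))
print("bar",onz("top",336,260,85), "mug",onz("top",228,246,101),"jar",onz("top",134,257,105))
E
```

```text
mill cap [ 594.6 -111.1  188. ] scene [ 588.1 -119.4  188. ]
bar [ 424.2 -108.6   85. ] mug [462.6 209.2 101. ] jar [429.4 480.2 105. ]
```

View pics/t1.png

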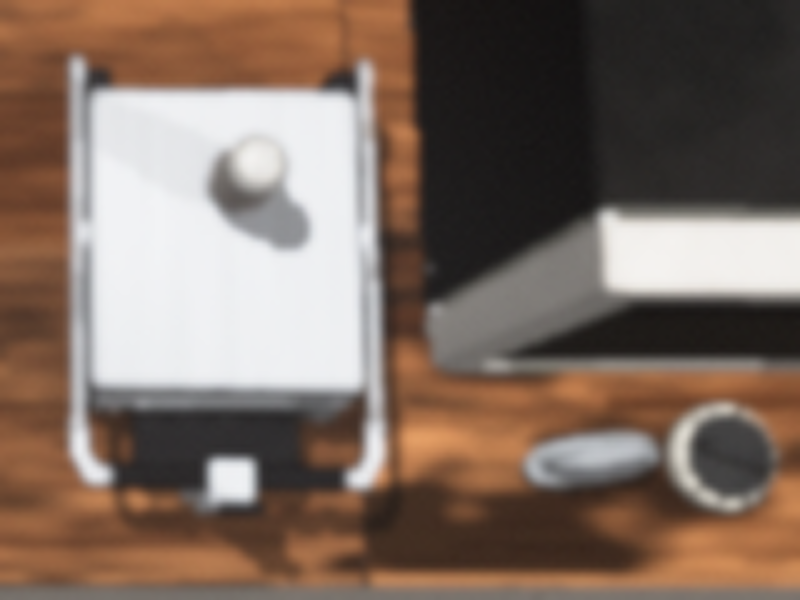

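The crop shows the mill cap centred at crop px (257,163), i.e. image (341.3,197.2). The lid corners are at (92,92), (357,92), (92,388) and (363,390), the bar at row ~475, the catch claw at (232,480), and the brush at (592,460).

```bash
python3 - <<'E'
from h import *
c=lambda x,y,z:onz("top",290+(x+.5)/5-.5,165+(y+.5)/5-.5,z)
print("cap",c(257,163,188)); 
for p in [(92,92),(357,92),(92,388),(363,390)]: print(c(*p,98))
print("bar",c(115,475,85),c(345,478,85),"arms",c(70,400,88),c(385,400,88)); print("claw",c(208,480,100),c(257,480,100),c(232,458,100),c(232,503,100))
print("brush",c(592,460,40), "mw corner",c(430,310,345),c(605,215,345),c(605,290,345), c(430,365,0))
m=env.camera_model("top")
# mug via base/rim
import cv2
b=cv2.imread("pics/top0.png");hsv=cv2.cvtColor(b,cv2.COLOR_BGR2HSV)
E
```

```text
cap [ 591.2 -111.   188. ]
[654.9 -28.2  98. ]
[ 655.6 -189.4   98. ]
[475.  -25.5  98. ]
[ 474.5 -185.2   98. ]
bar [425.1 -39.5  85. ] [ 423.9 -175.3   85. ] arms [468.9 -13.3  88. ] [ 469.6 -200.3   88. ]
claw [421.5 -92.1 100. ] [ 421.6 -120.7  100. ] [ 434.3 -106.5  100. ] [ 408.4 -105.7  100. ]
brush [ 438.  -337.4   40. ] mw corner [ 486.6 -161.4  345. ] [ 532.1 -246.2  345. ] [ 496.4 -243.7  345. ] [ 500.7 -251.4    0. ]
```

hand_motion:
  steps: [0,0,0,0,0,0]

```text
time_s: 0.2
ee_pos: [134.8, 558.7, 232.2]
ee_rot: [-179.9, -0.0, 166.4]
force: [-0.5, -0.3, 0.5]
gripper_width: 91.2
gripper_force: 0.0
```

hand_motion:
  steps: [0,-48,0,0,0,0,0,-48,0,0,0,0,0,-48,0,0,0,0,0,-48,0,0,0,0,0,-48,0,0,0,0,0,0,0,0,0,0]

```text
time_s: 0.8
ee_pos: [77.0, 319.6, 232.1]
ee_rot: [-179.8, -0.0, 166.4]
force: [0.2, 0.0, 0.4]
gripper_width: 91.3
gripper_force: 0.0
```

hand_motion:
  steps: [-49,-3.6,0,0,0,8.57,-49,-3.6,0,0,0,8.57,-49,-3.6,0,0,0,8.57,-49,-3.6,0,0,0,8.57,-49,-3.6,0,0,0,8.57,-49,-3.6,0,0,0,8.57,-49,-3.6,0,0,0,8.57,-49,-3.6,0,0,0,8.57]

```text
time_s: 1.6
ee_pos: [329.3, 49.6, 233.0]
ee_rot: [179.9, -0.0, 97.5]
force: [1.1, 0.4, -0.2]
gripper_width: 91.4
gripper_force: 0.0
```

hand_motion:
  steps: [-49,-3.6,0,0,0,8.57,0,0,0,0,0,0,0,0,0,0,0,0]

```text
time_s: 1.9
ee_pos: [331.1, 1.4, 232.7]
ee_rot: [-180.0, -0.0, 89.1]
force: [0.9, 0.4, 0.7]
gripper_width: 91.2
gripper_force: 0.0
```

```bash
python3 - <<'E'
from h import *
print("urn top",onz("top",215,126,550),"edge",onz("top",270,283,0),onz("top",330,283,0),"tap",onz("top",228,240,200))
print(env.state()["qpos"].round(1))
E
```

```text
urn top [648.7 189.  550. ] edge [357.1  86.3   0. ] [ 357.8 -101.4    0. ] tap [469.6 198.3 200. ]
[ -1.8  -4.4 116.6   0.   67.8  -0.9]
```

hand_motion:
  steps: [-25,30,-15,0,0,0,-25,40,-15,0,0,0,-30,38,0,0,0,0,-30,38,0,0,0,0,0,20,0,0,0,0,0,0,0,0,0,0,0,0,0,0,0,0,0,0,0,0,0,0]

```text
time_s: 2.7
ee_pos: [494.5, -107.8, 262.7]
ee_rot: [-179.9, -0.0, 89.5]
force: [-0.2, 0.0, 0.4]
gripper_width: 91.3
gripper_force: 0.0
```

```bash
python3 - <<'E'
from h import *
import cv2
m=env.camera_model("wrist");im=env.grab_frame("wrist");cv2.imwrite("pics/w1.png",im)
print(np.array(m["T"]).round(2).tolist(),m["fx"],m["cx"],m["cy"])
for n,p in dict(milltop=(591,-111,188),millbase=(591,-111,98),bar=(424.5,-107,85),claw=(421,-107,100)).items(): print(n,np.round(proj("wrist",p,m)))
E
```

```text
[[1.0, 0.01, 0.0, 495.6], [-0.01, 0.97, 0.25, -38.72], [-0.0, -0.25, 0.97, 414.62], [0.0, 0.0, 0.0, 1.0]] 373.3897455516126 281.01114496911424 210.0208049971634
milltop [432. 230.]
millbase [392. 199.]
bar [203. 192.]
claw [195. 196.]
```

View pics/w1.png

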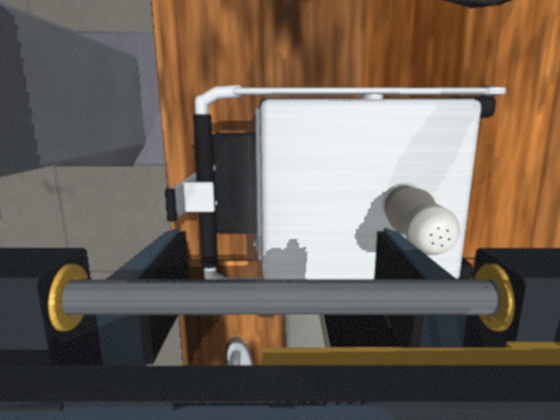

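The wrist view agrees with the estimates: cap at (434,230) against a predicted (432,230), bar at column 204, claw at (198,196). I'll go over the mill, descend and grip.

hand_motion:
  steps: [-3,45,0,0,0,0,0,45,0,0,0,0,0,7,0,0,0,0,0,0,0,0,0,0,0,0,40,0,0,0,0,0,40,0,0,0,0,0,26,0,0,0,0,0,0,0,0,0]

```text
time_s: 3.55
ee_pos: [587.9, -112.9, 153.6]
ee_rot: [-179.5, -0.1, 89.3]
force: [0.2, 0.1, -0.1]
gripper_width: 90.9
gripper_force: 0.0
```

hand_motion:
  steps: [0,0,0,0,0,0,0,0,0,0,0,0,0,0,0,0,0,0,0,0,0,0,0,0,0,0,0,0,0,0,0,0,0,0,0,0,0,0,0,0,0,0,0,0,0,0,0,0]
  finger_gap: 35
  clamp_n: 12

```text
time_s: 4.35
ee_pos: [593.1, -113.9, 157.3]
ee_rot: [179.9, 0.0, 89.3]
force: [1.6, -0.1, 2.1]
gripper_width: 37.9
gripper_force: 11.6
```

hand_motion:
  steps: [0,0,0,0,0,0,0,0,0,0,0,0,0,0,-5,0,0,0,0,0,-15,0,0,0,0,0,0,0,0,0,0,0,0,0,0,0,0,0,0,0,0,0]

```text
time_s: 5.05
ee_pos: [591.4, -113.6, 175.7]
ee_rot: [-179.9, -0.0, 89.3]
force: [0.1, -0.1, -1.2]
gripper_width: 38.4
gripper_force: 11.4
```

```bash
python3 - <<'E'
from h import *
import cv2
a=env.grab_frame("wrist")
b=env.grab_frame("scene")[180:330,240:440]
cv2.imwrite("pics/c1.png",np.hstack([a[:,:],cv2.resize(b,(240,180)).copy() if 0 else cv2.copyMakeBorder(cv2.resize(b,(240,180)),0,240,0,0,cv2.BORDER_CONSTANT)]))
E
```

```text
(no output)
```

View pics/c1.png

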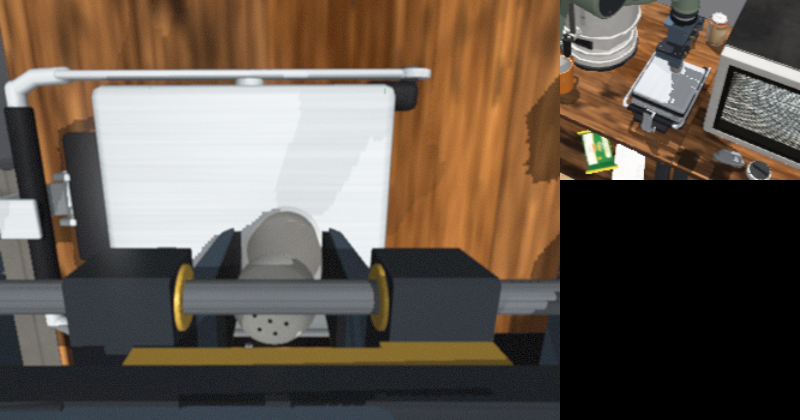

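The mill is gripped at its narrower waist, wrist px (275,290), upright and lifted (−1.2 N). Carry it to the free bench at about (440, 75), between the press and the mug.

hand_motion:
  steps: [0,0,-15,0,0,0,10,-10,-10,0,0,0,25,-20,0,0,0,0,30,-25,0,0,0,0,30,-25,0,0,0,0,30,-25,0,0,0,0,30,-25,0,0,0,0,20,-15,0,0,0,0]

```text
time_s: 5.95
ee_pos: [446.3, 64.8, 201.8]
ee_rot: [-179.9, -0.0, 89.4]
force: [0.1, -0.2, -0.9]
gripper_width: 38.2
gripper_force: 11.4
```

hand_motion:
  steps: [12,-6,0,0,0,0,0,0,10,0,0,0,0,0,25,0,0,0,0,0,30,0,0,0,0,0,30,0,0,0,0,0,20,0,0,0,0,0,0,0,0,0,0,0,0,0,0,0]

```text
time_s: 6.75
ee_pos: [444.2, 74.5, 86.5]
ee_rot: [-180.0, 0.0, 89.3]
force: [0.7, -0.7, -0.5]
gripper_width: 38.6
gripper_force: 11.4
```

hand_motion:
  steps: [0,0,0,0,0,0,0,0,0,0,0,0]

```text
time_s: 6.95
ee_pos: [444.6, 75.0, 87.8]
ee_rot: [179.8, -0.0, 89.3]
force: [-1.1, -0.2, -2.7]
gripper_width: 38.2
gripper_force: 11.4
```

hand_motion:
  steps: [0,0,12,0,0,0,0,0,9,0,0,0,0,0,3,0,0,0,0,0,0,0,0,0,0,0,2,0,0,0,0,0,0,0,0,0,0,0,0,0,0,0]

```text
time_s: 7.65
ee_pos: [443.8, 75.1, 60.9]
ee_rot: [180.0, -0.0, 89.3]
force: [-0.4, 0.4, -0.8]
gripper_width: 38.3
gripper_force: 11.4
```

hand_motion:
  steps: [0,0,2,0,0,0,0,0,0,0,0,0,0,0,0,0,0,0]

```text
time_s: 7.95
ee_pos: [444.2, 75.2, 59.2]
ee_rot: [179.9, -0.0, 89.3]
force: [-0.4, -0.3, 3.9]
gripper_width: 38.2
gripper_force: 11.9
```

Contact with the bench (+3.9 N). Release, wait, and lift.

hand_motion:
  steps: [0,0,0,0,0,0,0,0,0,0,0,0,0,0,0,0,0,0,0,0,0,0,0,0,0,0,0,0,0,0,0,0,0,0,0,0,0,0,0,0,0,0,0,0,0,0,0,0]
  finger_gap: 91

```text
time_s: 8.75
ee_pos: [443.6, 75.1, 58.7]
ee_rot: [180.0, -0.0, 89.3]
force: [-1.4, -0.3, 0.5]
gripper_width: 90.7
gripper_force: 0.0
```

hand_motion:
  steps: [0,0,-20,0,0,0,0,0,-40,0,0,0,0,0,-40,0,0,0,0,0,-40,0,0,0,0,0,-40,0,0,0,-30,-20,0,0,0,0,-40,-20,0,0,0,0,-40,-20,0,0,0,0]

```text
time_s: 9.55
ee_pos: [381.4, -35.0, 239.0]
ee_rot: [179.9, 0.0, 89.4]
force: [0.5, -0.8, 0.2]
gripper_width: 91.0
gripper_force: 0.0
```

```bash
python3 - <<'E'
from h import *
import cv2
m=env.camera_model("top")
im=env.grab_frame("top")
cv2.imwrite("pics/t2.png",cv2.resize(im[165:285,210:370],None,fx=5,fy=5,interpolation=cv2.INTER_CUBIC))
print(np.round(proj("top",(444,75,90))), np.round(proj("top",(444,75,0))))
E
```

```text
[274. 253.] [274. 255.]
```

View pics/t2.png

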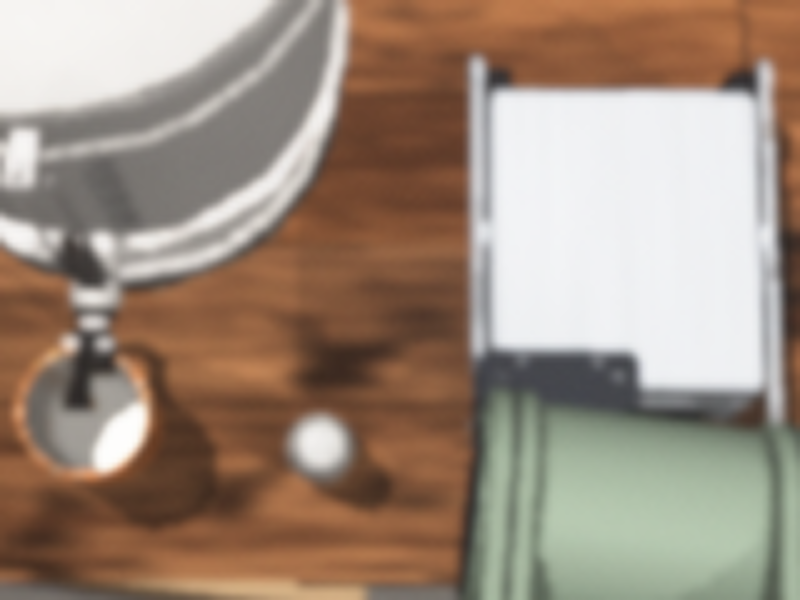

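The mill stands upright at crop px (320,445), exactly where predicted. Next I'll locate the tab from the earlier wrist picture.

hand_motion:
  steps: [-35,50,0,0,0,0,-40,50,0,0,0,0,0,20,0,0,0,0,0,0,0,0,0,0,0,0,0,0,0,0]
  finger_gap: 0

```text
time_s: 10.1
ee_pos: [480.8, -95.0, 238.1]
ee_rot: [-179.9, -0.0, 89.3]
force: [-0.0, -0.1, -0.3]
gripper_width: 54.0
gripper_force: 0.0
```

```bash
python3 - <<'E'
from h import *
import cv2
m=dict(env.camera_model("wrist")); T=np.array([[1.0,.01,0,495.6],[-.01,.9682,.25,-38.72],[0,-.25,.9682,414.62]]); m["T"]=np.vstack([T,[0,0,0,1]])
for z in(115,128): print(z,"roll from w1",onz("wrist",171,204,z,m), "claw L/R",onz("wrist",185,196,100,m),onz("wrist",215,196,100,m))
m=env.camera_model("wrist");im=env.grab_frame("wrist")
print(np.array(m["T"])[:3,3])
u,v=proj("wrist",(415,-107,110),m);print(u,v)
cv2.imwrite("pics/w2.png",im)
for x in(400,408,415): print(x,np.round(proj("wrist",(x,-107,128),m)),np.round(proj("wrist",(x,-107,102),m)))
E
```

```text
115 roll from w1 [ 404.9 -110.   115. ] claw L/R [ 413.  -106.7  100. ] [ 438.8 -106.9  100. ]
128 roll from w1 [ 408.8 -107.   128. ] claw L/R [ 413.  -106.7  100. ] [ 438.8 -106.9  100. ]
[482.29809649 -25.97437536 390.07864138]
196.59456804700943 221.70442827718225
400 [171. 229.] [180. 219.]
408 [182. 229.] [190. 219.]
415 [191. 229.] [199. 219.]
```

View pics/w2.png

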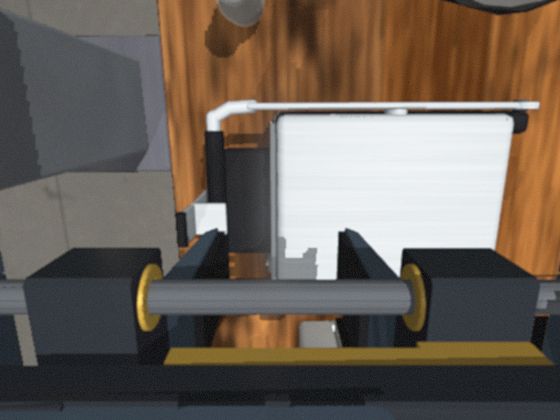

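The tab's black roll is at (182,229), so x≈408, and the claw spans x≈413–438. Put the closed fingertips behind the tab at x≈442, tips at z≈108.

hand_motion:
  steps: [-12,-20,0,0,0,0,0,-19,0,0,0,0,0,0,0,0,0,0,0,0,0,0,0,0,0,0,40,0,0,0,0,0,40,0,0,0,0,0,29,0,0,0,0,0,0,0,0,0]

```text
time_s: 10.95
ee_pos: [440.1, -105.8, 126.6]
ee_rot: [-179.6, -0.1, 89.3]
force: [0.1, -0.1, 0.7]
gripper_width: 0.3
gripper_force: 0.0
```

hand_motion:
  steps: [0,0,0,0,0,0,0,0,0,0,0,0]

```text
time_s: 11.15
ee_pos: [444.0, -107.1, 131.4]
ee_rot: [179.8, 0.0, 89.3]
force: [0.6, -0.5, -0.2]
gripper_width: 0.3
gripper_force: 0.0
```

hand_motion:
  steps: [0,0,3,0,0,0,0,-15,0,0,0,0,0,-15,0,0,0,0,0,-15,0,0,0,0,0,-15,0,0,0,0,0,-15,0,0,0,0,0,-15,0,0,0,0,0,0,0,0,0,0]

```text
time_s: 11.95
ee_pos: [349.8, -105.4, 126.6]
ee_rot: [-179.9, -0.0, 89.3]
force: [1.1, -0.4, 0.5]
gripper_width: 0.6
gripper_force: 0.0
```

hand_motion:
  steps: [0,-15,0,0,0,0,0,0,0,0,0,0,0,0,0,0,0,0,0,0,-40,0,0,0,0,40,-45,0,0,0,0,45,0,0,0,0,0,45,0,0,0,0,0,0,0,0,0,0]
  finger_gap: 91

```text
time_s: 12.75
ee_pos: [466.5, -107.4, 204.0]
ee_rot: [179.7, 0.0, 89.4]
force: [0.2, 1.0, 0.2]
gripper_width: 61.4
gripper_force: 0.0
```

```bash
python3 - <<'E'
from h import *
import cv2
m=env.camera_model("wrist");a=env.grab_frame("wrist");b=env.grab_frame("scene")[210:330,250:370]
cv2.imwrite("pics/w3.png",np.hstack([a,cv2.copyMakeBorder(cv2.resize(b,(240,240)),0,180,0,0,cv2.BORDER_CONSTANT)]))
E
```

```text
(no output)
```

View pics/w3.png

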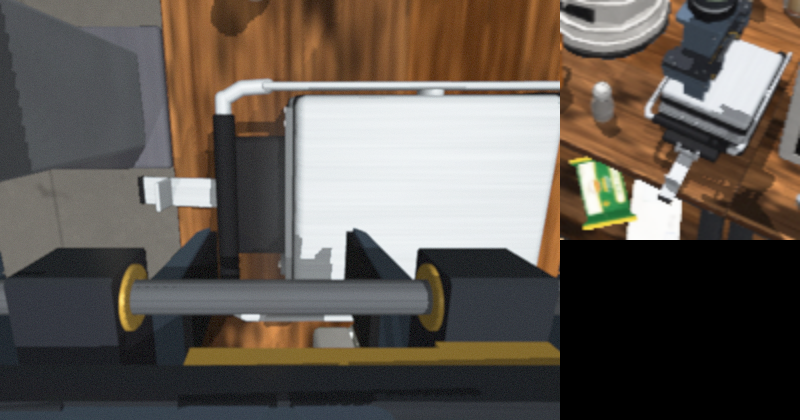

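The catch now hangs down in front: claw at (155,192), bar free at column ~226. The mill still stands. Check the bar position and settle.

hand_motion:
  steps: [0,0,0,0,0,0,0,0,0,0,0,0]
  finger_gap: 46

```text
time_s: 13.05
ee_pos: [459.5, -107.0, 204.0]
ee_rot: [-180.0, -0.0, 89.3]
force: [0.8, -0.7, -0.4]
gripper_width: 59.1
gripper_force: 0.0
```

```bash
python3 - <<'E'
from h import *
import cv2
m=env.camera_model("wrist");g=cv2.cvtColor(env.grab_frame("wrist"),cv2.COLOR_BGR2GRAY)
for r in(130,150,170):
    row=g[r,200:290].astype(int); c=np.where(row<35)[0]+200
    # longest dark run
    runs=np.split(c,np.where(np.diff(c)>1)[0]+1); print(r,[(int(k[0]),int(k[-1])) for k in runs if len(k)>6])
    k=runs[0]
    print(onz("wrist",k[0]-.5,r,85,m),onz("wrist",k[-1]+.5,r,85,m))
s=env.state();print(s["ee_pos"].round(1),s["gripper_width"])
E
```

```text
130 []
[420.5 -48.8  85. ] [423.3 -48.8  85. ]
150 []
[419.8 -62.9  85. ] [423.4 -62.9  85. ]
170 []
[420.5 -77.4  85. ] [422.  -77.4  85. ]
[ 459.6 -107.   204.2] 54.95727369628924
```

hand_motion:
  steps: [0,-18,0,0,0,0,0,-17,0,0,0,0,0,0,20,0,0,0,0,0,30,0,0,0,0,0,0,0,0,0,0,0,0,0,0,0,0,0,0,0,0,0]

```text
time_s: 13.8
ee_pos: [426.4, -106.9, 155.4]
ee_rot: [179.9, 0.0, 89.3]
force: [0.0, 0.3, -0.3]
gripper_width: 46.1
gripper_force: 0.0
```

```bash
python3 - <<'E'
from h import *
import cv2
m=env.camera_model("wrist");a=env.grab_frame("wrist");cv2.imwrite("pics/w4.png",a)
print(m["T"][:3,3],env.state()["ee_pos"].round(1))
for x in(416,424.5,433): print(np.round(proj("wrist",(x,-50,85),m)))
E
```

```text
[427.18923009 -37.71239218 307.29861733] [ 426.5 -106.9  155.5]
[261. 135.]
[275. 135.]
[290. 135.]
```

View pics/w4.png

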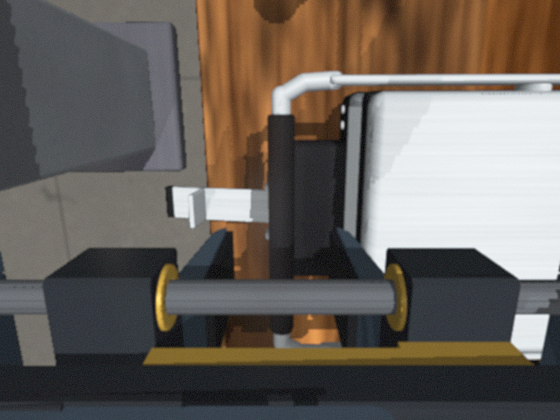

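The bar at cols 269–293 gives x≈428, between the open fingers. Descend and grip.

hand_motion:
  steps: [0,1,25,0,0,0,0,0,30,0,0,0,0,0,15,0,0,0,0,0,0,0,0,0,0,0,0,0,0,0,0,0,0,0,0,0]

```text
time_s: 14.45
ee_pos: [427.8, -107.0, 85.4]
ee_rot: [179.8, 0.0, 89.3]
force: [-1.3, 0.6, 0.4]
gripper_width: 46.3
gripper_force: 0.0
```

hand_motion:
  steps: [0,0,0,0,0,0,0,0,0,0,0,0,0,0,0,0,0,0,0,0,0,0,0,0,0,0,0,0,0,0,0,0,0,0,0,0,0,0,0,0,0,0,0,0,0,0,0,0]
  finger_gap: 8
  clamp_n: 25

```text
time_s: 15.25
ee_pos: [426.6, -106.7, 84.2]
ee_rot: [180.0, -0.0, 89.3]
force: [-1.2, -0.5, 3.1]
gripper_width: 15.3
gripper_force: 25.0
```

hand_motion:
  steps: [0,0.5,-10.5,0,0,0,0,1,-10.8,0,0,0,0,1.5,-10.6,0,0,0,0,1.9,-10.6,0,0,0,0,0,0,0,0,0,0,0,0,0,0,0]

```text
time_s: 15.85
ee_pos: [431.2, -106.7, 126.8]
ee_rot: [180.0, 0.0, 89.3]
force: [0.1, -1.3, -2.3]
gripper_width: 15.4
gripper_force: 25.0
```

```bash
python3 - <<'E'
from workcell import env
print(env.state()["torque"])
E
```

```text
[-0.21442392  0.16253762  0.06638262]
```

hand_motion:
  steps: [0,2.6,-10.4,0,0,0,0,2.6,-10.3,0,0,0,0,7,-20.2,0,0,0,0,8.7,-19.5,0,0,0,0,10.4,-18.7,0,0,0,0,0,0,0,0,0,0,0,0,0,0,0]

```text
time_s: 16.55
ee_pos: [461.0, -107.0, 206.6]
ee_rot: [-179.8, -0.0, 89.3]
force: [-5.8, -0.8, 0.7]
gripper_width: 15.5
gripper_force: 25.0
```

hand_motion:
  steps: [0,12,-17.7,0,0,0,0,13.5,-16.5,0,0,0,0,14.9,-15.4,0,0,0,0,16.2,-14,0,0,0,0,8.7,-6.3,0,0,0,0,8.6,-6.2,0,0,0,0,0,0,0,0,0,0,0,0,0,0,0]

```text
time_s: 17.35
ee_pos: [534.0, -107.7, 285.5]
ee_rot: [-179.8, 0.0, 89.3]
force: [-11.7, 1.3, 14.7]
gripper_width: 15.1
gripper_force: 25.0
```

There's an outward radial push of about 18 N, so my arc is a few mm tight. I'll relieve it while finishing the last 5°.

hand_motion:
  steps: [0,-2.5,-3.5,0,0,0,0,4.6,-3,0,0,0,0,4.6,-2.8,0,0,0,0,4.6,-2.6,0,0,0,0,4.6,-2.6,0,0,0,0,0,0,0,0,0,0,0,0,0,0,0,0,0,0,0,0,0]

```text
time_s: 18.15
ee_pos: [552.5, -107.9, 297.5]
ee_rot: [-180.0, -0.0, 89.3]
force: [-5.9, 0.7, 4.6]
gripper_width: 15.2
gripper_force: 25.0
```

hand_motion:
  steps: [0,-1,-1.5,0,0,0,0,0,0,0,0,0,0,0,0,0,0,0,0,0,0,0,0,0,0,0,0,0,0,0,0,0,0,0,0,0]

```text
time_s: 18.75
ee_pos: [551.9, -107.9, 297.3]
ee_rot: [180.0, -0.0, 89.3]
force: [1.0, 2.3, -7.5]
gripper_width: 15.4
gripper_force: 25.0
```

```bash
python3 - <<'E'
from h import *
import cv2
a=env.grab_frame("wrist");b=env.grab_frame("scene")[170:330,230:390];t=env.grab_frame("top")[170:290,220:380]
r=np.vstack([cv2.resize(b,(240,240)),cv2.resize(t,(240,180))])
cv2.imwrite("pics/f.png",np.hstack([a,r]))
E
```

```text
(no output)
```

View pics/f.png

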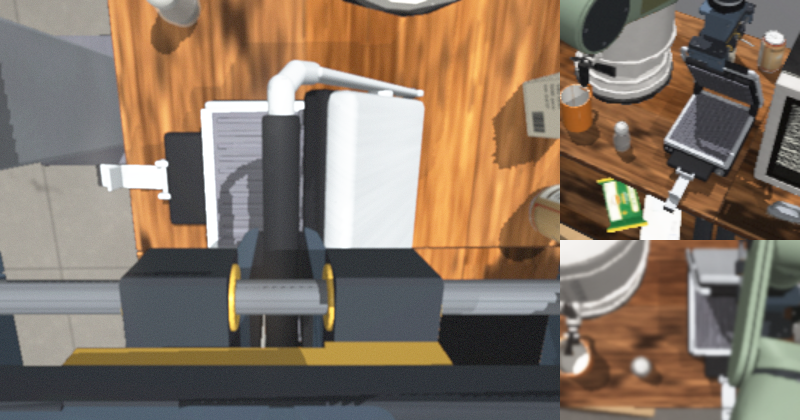

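The lid is open about 60°, with the bar (wrist px (282,190)) between the pads. The catch hangs down at (140,178) and the mill stands at (175,10), so I'm handing in.

```bash
python3 -c "
from workcell import env
print(env.job_done())"
```

```text
the job is handed in; nothing more can be done
None
```

The job is handed in, though the judge returned no verdict: the mill stands upright on the bench between the press and the mug, the catch hangs down in front, the gripper is holding the lid by its handle at about 60°, and the brush, mug and jar were not touched.

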